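# Strap a slide box down on the bench shaker and switch it on

### The job

Load the slide box onto the shaker: set the low flat box gently into the railed pocket of the platform, long side along the pocket. Then raise the loose steel hold-down bar, swing it about its pivot bolt across the box and let its end slot drop fully over the stud, so the bar lies flat, and finally push the switch lever fully over to on. Leave the other things on the bench where they are.

Things in the scene. Friction and masses are not known exactly. Their poses are not given: they have to be found in the camera images.
- slide_box: Low flat grey plastic box for microscope slides, 100 (its x) x 60 (its y) x 30 mm high, white paper label on top, 0.12 to 0.25 kg, loose on the bench. Origin: centre of its underside, z up. Either end may lead.
- pocket (a point): Centre of the pocket on the fixed shaker's platform, at its surface, 70 mm above the bench. Axes: x from pivot bolt to stud, y to the side where the bar is parked, z up. Pocket 112 (x) x 72 mm (y) inside steel rails 5 mm high, 4 mm thick. Shaker: x -125 to 125, y -178 to 125 mm; above 70 mm rise only the bolts, the switch and the bar's rest block (64 x 18, 32 mm high, at x -85, y 108).
- pivot_bolt (a point): On the pivot bolt's axis, 82 mm from the pocket centre towards the shaker's -x, at the top of its 24 mm wide shoulder, 32 mm above the platform. From here the 10 mm bolt rises 38 mm to a fixed head 26 mm wide and 9 mm thick, which keeps the bar on: the bar can be raised level by at most 32 mm.
- stud (a point): On the axis of the stud, 82 mm from the pocket centre towards the shaker's +x, at the top of its 24 mm wide shoulder, 32 mm above the platform. From here the 9 mm stud rises 15 mm to a tapered, headless tip. The bar's underside must be more than 15 mm above this point to pass over.
- bar: Loose steel hold-down bar, 207 x 30 x 6 mm, 0.2 kg, z up. Origin: underside, centre of the 15 mm hole round the pivot bolt (2.5 mm play); it runs 189 mm along its own x. Parked level on the bolt's shoulder and a grey rest block, turned 1.4 to 1.8 rad from the stud's direction towards the shaker's +y. Home it points from bolt to stud, flat on both shoulders, 2 mm above the box.
- bar_knob (a point): Middle height of the upright black round knob on the bar, 20 mm across and 34 mm high, its axis 115 mm from the bar's origin along the bar's x; its foot is on the bar's upper face, 17 mm below this point. It can be pinched from above with the fingers at any yaw; with the bar home the stud stands 49 mm further out along the bar.
- slot (a point): Centre of the slot at the bar's free end, 164 mm from the bar's origin along its x, at the underside. The slot is 16 mm wide and open at the end (151 to 189 mm from the origin), so the bar must come down over the stud from above.
- switch_tip (a point): Centre of the 26 mm ball at the tip of the shaker's steel switch lever. The lever, 10 mm thick, pivots 145 mm from the pocket centre on the shaker's -y side, 72 mm above the bench, and is 60 mm long from pivot to ball; below it is a black block 70 (x) x 50 (y) mm, its top 75 mm above the bench.
- switch (a joint): Angle of the switch lever (rad): 0 off, leaning 0.5 rad from upright towards the shaker's -x; 1 fully on (stop), leaning 0.5 rad towards +x. It stays where it is left; about 1 N at the ball moves it.
- tip_box: Bystander: grey square box 80 x 80 x 55 mm, origin at the centre of its underside.
- reagent_bottle: Bystander: amber bottle 66 mm across, 140 mm high, origin at the centre of its underside.
- beaker: Bystander: glass beaker 80 mm across, 100 mm high, origin at the centre of its underside.
- petri_dish: Bystander: clear dish 90 mm across, 20 mm high, origin at the centre of its underside.
Mind the look-alikes: they are no part of the job. There is more than one size of the bar; the job needs the smaller.

How it is judged:
By the outcome, as a careful person would: the job done as asked, in the order asked, and still so for the second after the job is handed in, with the robot touching nothing.
It also fails if it takes over 67 s, if anything falls off the work surface, if the arm or the gripper's body presses on something with over 40 N, if the wrist force passes 120 N, or if a joint passes its speed limit or range.

### The arm

A 6-joint arm with a two-finger parallel gripper is mounted at the origin on the work surface. World frame = base frame: x ahead of the robot, y to its left, z up, the work surface at z = 0. Lengths are in m, angles in rad, forces in N, time in s.
With the tool pointing down it reaches from about 0.25 to 0.775 m from the base axis. Payload 4 kg.
Tool frame: the origin (TCP) lies between the finger pads; the fingertips stand 14 mm ahead of it and the grasp point (between the pads) lies 5 mm behind it (tip_reach is the distance from the TCP to the fingertips, in m); z points along the fingers, y is the line along which they close (so a half turn about z gives the same grasp; the last joint's range is limited). The gripper opens to 94 mm and grips with 3 to 60 N. Pads are 16 mm wide; open, the fingers measure 119 mm over their backs; the gripper's body (75 mm by 177 mm) begins 78 mm behind the grasp point.
Start: joints at [-1.413, 0.087, 1.371, -0, 1.684, -0.103], TCP at [0.142, -0.531, 0.22] pointing down, gripper open.
Joint ranges: [-3.1, 3.1], [-0.76, 2.03], [0.27, 2.55], [-1.08, 4.22], [0.17, 2.65], [-2.57, 2.57]. Speed limits (rad/s): [2.79, 2.79, 3.14, 3.14, 3.14, 3.14].

### API

Orientations are given as [roll, pitch, yaw] about the fixed x, y, z axes, in that order (R = Rz(yaw) Ry(pitch) Rx(roll)).
In Python, from bench import * gives the robot as it stands. The module is installed in compiled form; this text tells all that it offers.
- The arm moves only by the tool servo_tool, never from a script. Its argument "targets" is a list of rows, each a list of 4 numbers: the shift along the tool's x, y, z in cm, then the turn about the tool's z in degrees. A call has 1 to 8 rows; each row is the pose to reach, as a shift and turn from the pose commanded when the call began, along the tool's axes at that moment; what a row does not reach only later rows make up. A row lasts 1/8 s, in which the tool goes at most 62.5 mm and 10.7 degrees, less where a joint would pass 70% of its speed; a pose out of reach is approached as far as the arm can. A call with a gripper value outside its range is refused whole. "claw" is the closure in counts, from 0 (fully open) to 255 (shut), set as the call begins (left out, the last holds). The fingers move at their own pace and stop on an object; the grip force is fixed at half the most. Time passes only in rows, so rows that repeat a pose let the fingers close. It gives the time, the measured TCP pose, the force, the opening and the grip force at its end, in the units of the state.
- get_obs(): the state, without advancing time (a new reading comes with each control period).
- snapshot(name): name is "side" or "top" or "wrist"; returns the picture (420x560x3 uint8, blue, green, red); there is no depth.
- camera_model(name): a dict with "camera_matrix" (3x3 intrinsics, pixels), "k1" (the pictures are not rectified: a ray, as slopes to the right and down, at radius r is drawn at 1 + k1 r^2 times it, then the intrinsics apply), "camera_from_world" (4x4, takes a point from world to camera coordinates). Camera axes: x right, y up, looking along -z (the intrinsics and any distortion apply to the point x, -y, -z); pixel columns grow to the right and rows downward; lengths in m; the calibration is good to about 2 mm. A picture is of the moment at which its call begins: read the wrist's pose just before it. camera_model takes no time and is no camera call; for the wrist camera it gives the pose at the moment of the call.
- close_job(): hands the job in; it is judged then, once.
The state is a dict: "time": time; "joint_positions": joint angles; "qvel": joint speeds; "joint_torque": joint torques, N m; "tool_pos": TCP position; "ee_rot": TCP orientation; "wrist_force": force on the tool from outside, world axes, zero at the start; "wrist_torque": the same for the moment, N m; "width": finger opening in m; "finger_force": force on a finger pad.
Only numpy, scipy, OpenCV 4.12 (cv2) and the standard library are available. Lean on these libraries where they do the work, as an engineer would, in place of code of your own. Each camera call takes 0.05 s, during which the arm holds its last target. There are 200 camera calls.

## Working session

There is one attempt and no reset: what is moved stays moved. The work goes in short steps, Python scripts to look and compute and a tool call to move; the robot and the scene stay as the last step left them, time stands still between calls to the robot, and variables do not carry over. Pictures are saved under pics/ and viewed, at most 10 in all, crops included, and the job is handed in when it is done.

Besides the shell and the picture viewer there is one more tool, called after "Call:" as name([rows], argument=value, ...), one row to a line, values as JSON. servo_tool: Moves the arm, as the interface text tells. Its arguments: {"type":"object","properties":{"targets":{"type":"array"},"claw":{"type":"number"}},"required":["targets"]}

```bash
mkdir -p pics; cat > h.py <<'E'
from bench import *
import numpy as np, cv2
def ray(cm,u,v):
    K=cm["camera_matrix"];K=np.array(K);k=cm["k1"]
    d=np.array([(u-K[0,2])/K[0,0],(v-K[1,2])/K[1,1]]);s=d.copy()
    for _ in range(30): s=d/(1+k*(s@s))
    T=np.array(cm["camera_from_world"]);R=T[:3,:3];c=-R.T@T[:3,3]
    return c,R.T@np.array([s[0],-s[1],-1.])
def onz(cm,u,v,z):
    c,d=ray(cm,u,v);return c+d*(z-c[2])/d[2]
def proj(cm,p):
    T=np.array(cm["camera_from_world"]);q=T[:3,:3]@np.array(p)+T[:3,3]
    s=np.array([q[0],-q[1]])/-q[2];s=s*(1+cm["k1"]*(s@s));K=np.array(cm["camera_matrix"])
    return K[0,0]*s[0]+K[0,2],K[1,1]*s[1]+K[1,2]
E
python3 - <<'E'
from h import *
o=get_obs();print(o)
for n in("top","side"):
    im=snapshot(n);cv2.imwrite(f"pics/{n}0.png",im)
    cm=camera_model(n);T=np.array(cm["camera_from_world"]);print(n,cm["camera_matrix"],cm["k1"],-T[:3,:3].T@T[:3,3],T[:3,:3])
E
```

```text
{'time': 0.0, 'joint_positions': array([-1.41310634e+00,  8.79745187e-02,  1.37220008e+00,  3.46238801e-05,
        1.68360424e+00, -1.03104258e-01]), 'qvel': array([-1.10879404e-03,  1.24802379e-03,  1.11467716e-03,  3.38380920e-04,
       -9.01637648e-05,  2.37932298e-04]), 'joint_torque': array([ 1.67226308e-04, -3.40178132e+01, -3.02427292e+01,  7.19153392e-02,
        3.31026712e-02, -1.95020912e-04]), 'tool_pos': array([ 0.14174193, -0.53090396,  0.21832096]), 'ee_rot': array([-3.13942162e+00, -2.59234828e-04,  2.60797827e-01]), 'wrist_force': array([ 0.29649315,  0.26204535, -0.74104285]), 'wrist_torque': array([ 0.00050541,  0.00684415, -0.01986043]), 'finger_force': 0.0, 'width': 0.09398028692450798}
top [[420.56162075   0.         278.0920907 ]
 [  0.         420.56162075 217.02101508]
 [  0.           0.           1.        ]] -0.06454439863574357 [0.25559437 0.02712239 1.06685004] [[ 0.06059655 -0.99815792  0.0029702 ]
 [ 0.97072259  0.05962339  0.23268587]
 [-0.23243433 -0.01121672  0.97254741]]
side [[474.73680868   0.         269.97925798]
 [  0.         474.73680868 206.6254761 ]
 [  0.           0.           1.        ]] -0.15766927426347555 [-0.23688977  0.82459634  0.85660258] [[-0.74581083 -0.66614034  0.00482233]
 [ 0.38822545 -0.42875186  0.81575293]
 [-0.54133835  0.61026952  0.57838042]]
```

View pics/top0.png

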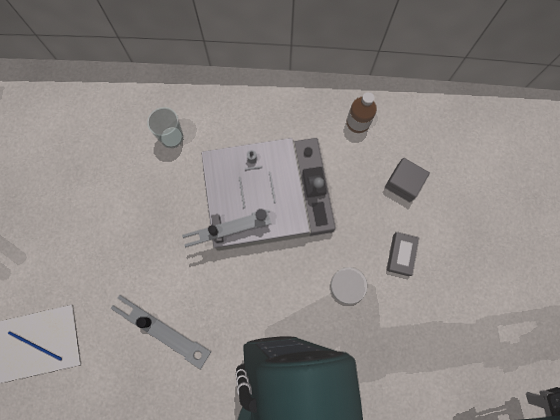

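View pics/side0.png

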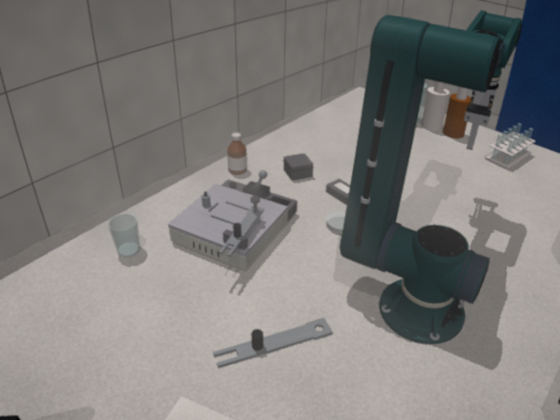

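The top view shows the slide box at (404,254), the stud at (252,157), the pivot at (262,215), the bar's knob at (213,230) and the switch ball at (319,184). The bigger loose bar at (160,330) is the decoy. I'll zoom in on the shaker and box.

```bash
python3 - <<'E'
import cv2
im=cv2.imread("pics/top0.png")
cv2.imwrite("pics/c1.png",cv2.resize(cv2.convertScaleAbs(im[130:280,175:430],alpha=1.5),None,fx=3.13,fy=3.13,interpolation=cv2.INTER_CUBIC))
E
```

```text
(no output)
```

View pics/c1.png

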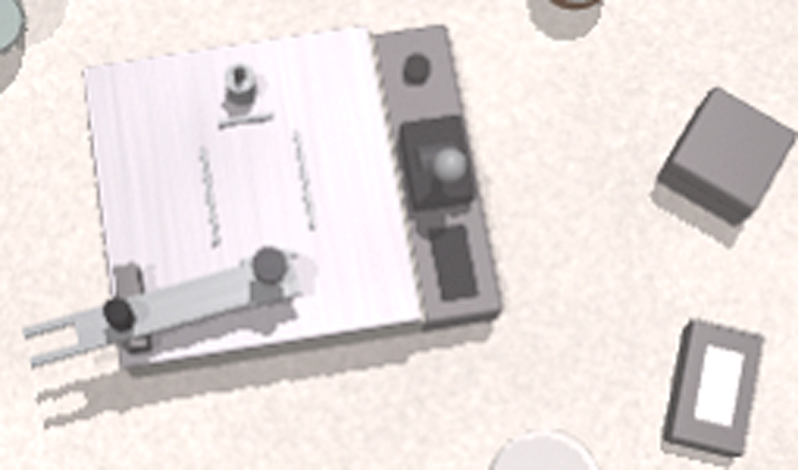

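The crop shows (crop px) the stud tip at (240,72), the pivot head at (269,263), the knob top at (118,312), the fork end at (25,345), the switch ball at (450,165) and the label centre at (719,386).

```bash
python3 - <<'E'
from h import *
cm=camera_model("top");f=lambda u,v,z:onz(cm,175+u/3.13,130+v/3.13,z)[:2]
s=f(240,72,.117);p=f(269,263,.149);c=(s+p)/2;d=s-p
print("stud",s,"piv",p,"d",np.linalg.norm(d),"c",c,"yaw",np.arctan2(d[1],d[0]))
print("shk corners",[f(*q,.07).round(4) for q in((87,68),(372,30),(425,322),(130,365))])
k=f(118,303,.142);print("knob",k,np.linalg.norm(k-p),np.arctan2(*(k-p)[::-1])); print("ball",f(450,165,.125))
im=cv2.imread("pics/top0.png");m=(im.min(2)>150).astype(np.uint8);m[:, :390]=0;m[:,418:]=0;m[:232]=0;m[275:]=0
n,l,st,ce=cv2.connectedComponentsWithStats(m)
print(st,ce)
w=np.argmin(np.hypot(*(ce-[404,253]).T)); ys,xs=np.nonzero(l==w)
P=np.array([onz(cm,x,y,.03)[:2] for x,y in zip(xs,ys)],np.float32);print("label",P.mean(0),cv2.minAreaRect(P))
u,sv,vt=np.linalg.svd(P-P.mean(0));print(vt,np.arctan2(vt[0,1],vt[0,0]))
print("rails",[f(*q,.075).round(4) for q in((205,150),(216,245),(296,135),(312,228),(220,124),(272,117))])
print("boxcorners",[f(*q,.03).round(4) for q in((693,322),(762,335),(742,455),(672,443))])
E
```

```text
stud [0.63730168 0.11135097] piv [0.47950357 0.07660507] d 0.16157821109323472 c [0.55840262 0.09397802] yaw 0.21673353088851807
shk corners [array([0.6523, 0.2398]), array([0.6994, 0.0108]), array([ 0.4593, -0.0426]), array([0.4119, 0.1816])]
knob [0.44499881 0.18334933] 0.11218251191697438 1.8834418912445914
ball [ 0.56935906 -0.05247276]
[[     0      0    560    420 234800]
 [   390    232      5     14     31]
 [   403    232     15      4     38]
 [   397    241     15     25    272]
 [   414    252      4     23     59]] [[279.28512777 209.42826661]
 [390.90322581 236.61290323]
 [411.78947368 233.        ]
 [404.20588235 252.83088235]
 [415.96610169 265.83050847]]
label [ 0.43083888 -0.28148922] ((0.4313270151615143, -0.28150370717048645), (0.029261285439133644, 0.059074774384498596), 79.28009033203125)
[[-0.98194253  0.18917929]
 [-0.18917929 -0.98194253]] 2.9512665
rails [array([0.5865, 0.1378]), array([0.5094, 0.1228]), array([0.6035, 0.0665]), array([0.5277, 0.049 ]), array([0.609 , 0.1276]), array([0.6174, 0.0867])]
boxcorners [array([ 0.4806, -0.2619]), array([ 0.4732, -0.3182]), array([ 0.3755, -0.3008]), array([ 0.3819, -0.245 ])]
```

```bash
cat >> h.py <<'E'
def to(x,y,z,yaw):
    """shift (cm) in tool axes and turn (deg) from the measured pose (tool down)"""
    o=get_obs();p=o["tool_pos"];w=o["ee_rot"][2];d=np.array([x,y,z])-p
    sx=d[0]*np.cos(w)+d[1]*np.sin(w);sy=d[0]*np.sin(w)-d[1]*np.cos(w)
    t=(-(yaw-w)+np.pi/2)%np.pi-np.pi/2
    print("go",np.round([sx*100,sy*100,-d[2]*100,np.degrees(t)],2),"t",round(o["time"],2),p.round(4),round(w,4),o["wrist_force"].round(1),round(o["width"],4),o["joint_positions"][5].round(2))
E
python3 -c "
from h import *
to(.43,-.2815,.18,-.19)"
```

```text
go [ 34.28 -16.67   3.84  25.83] t 0.1 [ 0.1417 -0.5309  0.2184] 0.2608 [ 0.2 -0.   0.6] 0.0941 -0.1
```

Call:
servo_tool([
  [34.3,-16.7,3.8,25.8],
  [34.3,-16.7,3.8,25.8],
  [34.3,-16.7,3.8,25.8],
  [34.3,-16.7,3.8,25.8],
  [34.3,-16.7,3.8,25.8],
  [34.3,-16.7,3.8,25.8],
  [34.3,-16.7,3.8,25.8],
  [34.3,-16.7,3.8,25.8],
], claw=0)

```text
time: 1.1
tool_pos: [0.4302, -0.2812, 0.1809]
ee_rot: [3.141, 0.001, -0.188]
wrist_force: [-0.3, -0.2, -1.2]
width: 0.0945
finger_force: 0.0
```

```bash
python3 - <<'E'
from h import *
cm=camera_model("wrist");im=snapshot("wrist");cv2.imwrite("pics/w1.png",im)
to(.43,-.2815,.18,-.19)
m=(im.min(2)>150).astype(np.uint8)
T=np.array(cm["camera_from_world"]);print(-T[:3,:3].T@T[:3,3],T[:3,:3].round(2),proj(cm,[.43,-.2815,.03]))
import json;json.dump({k:np.array(v).tolist() for k,v in cm.items()},open("w1.json","w"))
E
```

```text
go [ 0.03 -0.07  0.12  0.03] t 1.15 [ 0.4296 -0.2821  0.1812] -0.1894 [-0.4 -0.3 -0.1] 0.0942 1.07
[ 0.49894549 -0.29365929  0.34685117] [[-0.19 -0.98 -0.  ]
 [ 0.95 -0.18 -0.24]
 [ 0.24 -0.05  0.97]] (np.float64(281.846323553198), np.float64(203.12949815811825))
```

View pics/w1.png

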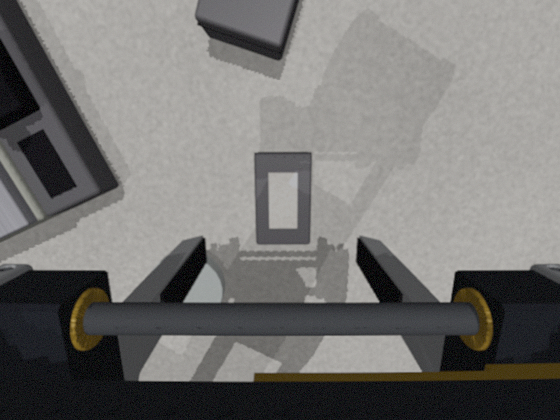

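The wrist view shows the box top square to the image, corners about (256,153), (311,153), (310,243), (257,243). The label is at (283,201), and part of the petri dish shows at (208,285).

```bash
python3 - <<'E'
from h import *
import json
cm={k:np.array(v) for k,v in json.load(open("w1.json")).items()};cm["k1"]=float(cm["k1"])
im=cv2.imread("pics/w1.png");g=im.max(2)
m=((g<110)).astype(np.uint8);m2=(im.min(2)>185).astype(np.uint8)
for r in(170,200,230): print(g[r,246:322:2].tolist())
C=np.array([onz(cm,*q,.03)[:2] for q in((256,153),(311,153),(310,243),(257,243))]);print(C,C.mean(0))
e=C[0]+C[1]-C[2]-C[3];print("yaw",np.arctan2(e[1],e[0]))
print("petri",onz(camera_model("top"),349,286,.02))
to(.43,-.2815,.023,-.19)
E
```

```text
[166, 170, 169, 168, 126, 88, 96, 95, 96, 93, 94, 96, 90, 90, 95, 90, 93, 90, 94, 94, 90, 91, 93, 92, 97, 100, 101, 96, 98, 101, 100, 96, 85, 151, 170, 172, 172, 176]
[167, 170, 169, 172, 157, 87, 91, 89, 88, 92, 92, 128, 177, 176, 179, 174, 174, 175, 178, 175, 176, 175, 176, 174, 176, 169, 103, 89, 89, 91, 94, 90, 92, 155, 160, 159, 156, 156]
[179, 175, 171, 166, 158, 96, 84, 88, 85, 91, 89, 87, 81, 80, 84, 78, 83, 84, 91, 85, 85, 83, 82, 81, 83, 83, 86, 85, 84, 83, 86, 79, 123, 163, 159, 157, 160, 154]
[[ 0.48661236 -0.26520494]
 [ 0.47614649 -0.32058948]
 [ 0.38006193 -0.30365461]
 [ 0.39089697 -0.2462891 ]] [ 0.43342944 -0.28393453]
yaw -0.18478487623345238
petri [ 0.34148828 -0.14642683  0.02      ]
go [ 0.03 -0.07 15.82  0.03] t 1.15 [ 0.4296 -0.2821  0.1812] -0.1894 [-0.4 -0.3 -0.1] 0.0942 1.07
```

Call:
servo_tool([
  [0.3,0,5,0],
  [0.3,0,10,0],
  [0.3,0,13,0],
  [0.3,0,15,0],
  [0.3,0,15.8,0],
  [0.3,0,15.8,0],
])

```text
time: 1.9
tool_pos: [0.4323, -0.2832, 0.0236]
ee_rot: [3.141, 0.0, -0.191]
wrist_force: [-0.1, -0.7, -0.4]
width: 0.0938
finger_force: 0.0
```

Call:
servo_tool([
  [0,0,0,0],
  [0,0,0,0],
  [0,0,0,0],
  [0,0,0,0],
  [0,0,0,0],
  [0,0,0,0],
  [0,0,0,0],
  [0,0,0,0],
], claw=255)

```text
time: 2.9
tool_pos: [0.4333, -0.2825, 0.0239]
ee_rot: [3.141, -0.001, -0.189]
wrist_force: [-0.1, 0.3, 4.1]
width: 0.0597
finger_force: 30.0
```

Call:
servo_tool([
  [0,0,-3,0],
  [0,0,-8,0],
  [0,0,-14,0],
  [0,0,-18,0],
  [0,0,-18,0],
])

```text
time: 3.52
tool_pos: [0.4345, -0.2829, 0.2064]
ee_rot: [3.139, -0.006, -0.189]
wrist_force: [0.2, 0.6, -3.0]
width: 0.0597
finger_force: 30.0
```

```bash
python3 - <<'E'
from h import *
to(.5584,.094,.2,.217)
E
```

```text
go [  5.08 -39.35   0.64 -23.28] t 3.52 [ 0.4345 -0.2829  0.2064] -0.1893 [ 0.2  0.6 -3. ] 0.0597 1.07
```

```bash
python3 - <<'E'
from h import *
to(.46,.072,.25,.217)
E
```

```text
go [ -4.17 -35.34  -4.36 -23.28] t 3.52 [ 0.4345 -0.2829  0.2064] -0.1893 [ 0.2  0.6 -3. ] 0.0597 1.07
```

Call:
servo_tool([
  [-4.2,-4,-4.4,-5],
  [-4.2,-9,-4.4,-12],
  [-4.2,-14,-4.4,-18],
  [-4.2,-20,-4.4,-23.3],
  [-4.2,-26,-4.4,-23.3],
  [-4.2,-31,-4.4,-23.3],
  [-4.2,-35.3,-4.4,-23.3],
  [-4.2,-35.3,-4.4,-23.3],
])

```text
time: 4.53
tool_pos: [0.457, 0.0751, 0.2435]
ee_rot: [-3.139, 0.007, 0.222]
wrist_force: [0.2, 0.4, -1.9]
width: 0.0595
finger_force: 30.0
```

```bash
python3 - <<'E'
from h import *
import json
cm=camera_model("wrist");im=snapshot("wrist");cv2.imwrite("pics/w2.png",im)
to(.5584,.094,.25,.217)
json.dump({k:np.array(v).tolist() for k,v in cm.items()},open("w2.json","w"))
print([np.round(proj(cm,p)) for p in([.6373,.1113,.117],[.4795,.0766,.149],[.5584,.094,.07])])
E
```

```text
go [10.34  0.21 -0.61  0.18] t 4.58 [0.457  0.0735 0.2439] 0.2202 [ 0.6 -1.  -2.1] 0.0594 1.39
[array([287.,  -3.]), array([286., 192.]), array([285., 103.])]
```

View pics/w2.png

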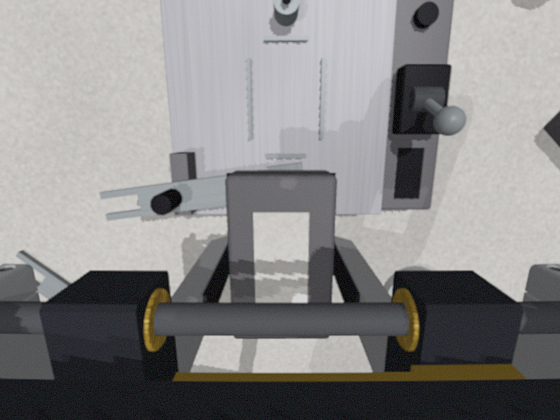

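The wrist view shows the pocket rails: left at x=250, right at x=323, far at y=41, near at y=156. The held box's front top edge is at y=172, x 229–335. The stud is at (287,8), the switch ball at (449,121) and the knob at (166,201).

```bash
python3 - <<'E'
from h import *
import json
cm={k:np.array(v) for k,v in json.load(open("w2.json")).items()};cm["k1"]=float(cm["k1"])
L=[onz(cm,*q,.075)[:2] for q in((249.5,58),(250,138),(323.5,58),(323,138),(285,41),(285,156))]
L=np.array(L);print(L.round(4));
print("sep",np.linalg.norm(L[0]-L[2]),np.linalg.norm(L[5]-L[4]));e=L[4]-L[5];print("c",L[:4].mean(0),(L[4]+L[5])/2,"yaw",np.arctan2(e[1],e[0]),[np.arctan2(*(L[i]-L[i+1])[::-1]) for i in(0,2)])
o=get_obs();z=o["tool_pos"][2]
B=np.array([onz(cm,*q,z+.007)[:2] for q in((229,172),(335,172))]);w=o["ee_rot"][2];d=B.mean(0)-o["tool_pos"][:2];ax=np.array([np.cos(w),np.sin(w)])
print("front edge from tcp",d@ax,d@[-ax[1],ax[0]],np.linalg.norm(B[0]-B[1]),np.arctan2(*(B[1]-B[0])[::-1])+np.pi/2)
s=onz(cm,287,8,.117)[:2];print("stud",s);print("ball",onz(cm,449,121,.125))
E
```

```text
[[0.5917 0.139 ]
 [0.5146 0.1229]
 [0.6082 0.0662]
 [0.5319 0.0468]
 [0.6149 0.1076]
 [0.5043 0.0821]]
sep 0.0746587664409486 0.11342783683060643
c [0.56159912 0.09370399] [0.55960641 0.09483235] yaw 0.22625629336358197 [np.float64(0.20616442647717273), np.float64(0.24859776731171293)]
front edge from tcp 0.052053856838378265 0.001454050608405336 0.05507810583674456 0.22353189779891247
stud [0.62923579 0.10953493]
ball [ 0.5709816  -0.05362163  0.125     ]
```

Call:
servo_tool([
  [5,0.1,0,0],
  [10.3,0.1,0,0],
  [10.3,0.1,4,0],
  [10.3,0.1,8,0],
  [10.3,0.1,10,0],
  [10.3,0.1,12,0],
  [10.3,0.1,12,0],
])

```text
time: 5.45
tool_pos: [0.5567, 0.092, 0.1234]
ee_rot: [-3.141, 0.008, 0.215]
wrist_force: [-0.3, -0.1, -2.6]
width: 0.0597
finger_force: 30.0
```

```bash
python3 - <<'E'
from h import *
to(.5575,.094,.094,.222)
E
```

```text
go [ 0.13 -0.18  2.94 -0.39] t 5.45 [0.5567 0.092  0.1234] 0.2151 [-0.3 -0.1 -2.6] 0.0597 1.42
```

Call:
servo_tool([
  [0.1,-0.15,0.8,0],
  [0.1,-0.15,1.5,0],
  [0.1,-0.15,2,0],
  [0.1,-0.15,2.4,0],
  [0.1,-0.15,2.7,0],
  [0.1,-0.15,2.7,0],
  [0.1,-0.15,2.7,0],
])

```text
time: 6.32
tool_pos: [0.56, 0.0953, 0.1007]
ee_rot: [3.141, -0.0, 0.217]
wrist_force: [0.1, -0.1, -1.8]
width: 0.0597
finger_force: 30.0
```

```bash
python3 - <<'E'
from h import *
snapshot("side")
to(.5575,.094,.094,.222)
E
```

```text
go [-0.27  0.08  0.67 -0.28] t 6.38 [0.56   0.0953 0.1007] 0.2172 [ 0.5  0.6 -2.8] 0.0596 1.42
```

Call:
servo_tool([
  [-0.2,0.05,0.15,0],
  [-0.2,0.05,0.3,0],
  [-0.2,0.05,0.45,0],
  [-0.2,0.05,0.55,0],
  [-0.2,0.05,0.6,0],
  [-0.2,0.05,0.6,0],
])

```text
time: 7.12
tool_pos: [0.558, 0.0944, 0.0944]
ee_rot: [3.141, 0.0, 0.217]
wrist_force: [-0.1, -0.5, -1.9]
width: 0.0596
finger_force: 30.0
```

Call:
servo_tool([
  [0,0,0.05,0],
  [0,0,0.1,0],
  [0,0,0.1,0],
  [0,0,0.1,0],
])

```text
time: 7.62
tool_pos: [0.5581, 0.0944, 0.094]
ee_rot: [3.141, -0.0, 0.217]
wrist_force: [-0.8, -0.7, 1.2]
width: 0.0595
finger_force: 30.0
```

Call:
servo_tool([
  [0,0,0,0],
  [0,0,0,0],
  [0,0,0,0],
  [0,0,0,0],
  [0,0,0,0],
], claw=0)

```text
time: 8.25
tool_pos: [0.558, 0.0943, 0.0934]
ee_rot: [3.141, -0.0, 0.217]
wrist_force: [-0.2, -0.6, -0.8]
width: 0.0937
finger_force: 0.0
```

Call:
servo_tool([
  [0,0,-1,0],
  [0,0,-4,0],
  [0,0,-9,0],
  [-6,0,-14,0],
  [-10,0,-16,0],
  [-10,0,-16,0],
  [-10,0,-16,0],
])

```text
time: 9.12
tool_pos: [0.4606, 0.0729, 0.2535]
ee_rot: [3.141, -0.001, 0.217]
wrist_force: [-0.6, 1.3, -1.1]
width: 0.094
finger_force: 0.0
```

```bash
python3 - <<'E'
from h import *
import json
o=get_obs();cm=camera_model("wrist");im=snapshot("wrist");t=snapshot("top")
to(.4450,.1833,.2,1.883)
json.dump({k:np.array(v).tolist() for k,v in cm.items()},open("w3.json","w"))
c=cv2.resize(t[130:280,175:365],(560,442),interpolation=cv2.INTER_CUBIC)
a=im[:300]
cv2.imwrite("pics/w3.png",im);cv2.imwrite("pics/t3.png",t)
cv2.imwrite("pics/v3.png",cv2.resize(np.vstack([a,cv2.convertScaleAbs(c[:300],alpha=1.4)]),(560,600)))
E
```

```text
go [  0.86 -11.11   5.18  84.56] t 9.22 [0.4605 0.0729 0.2518] 0.2173 [ 0.4 -0.6 -0.3] 0.0936 1.39
```

View pics/v3.png

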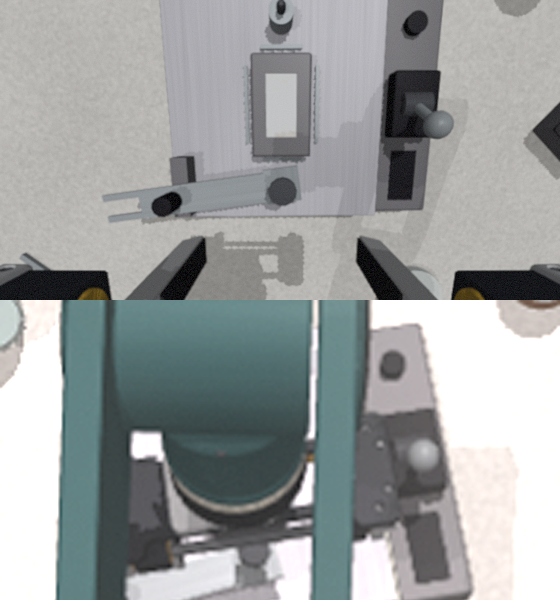

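The box sits between the rails (rails at x≈247 and 315, far rail at y≈49). In the wrist picture the pivot head is at (283,191), the knob blob at (166,204) and the switch ball at (438,125). Next I compute the knob and seating positions.

```bash
python3 - <<'E'
from h import *
import json
cm={k:np.array(v) for k,v in json.load(open("w3.json")).items()};cm["k1"]=float(cm["k1"])
im=cv2.imread("pics/w3.png");m=(im.max(2)<45).astype(np.uint8);m[:170]=0;m[235:]=0;m[:,:140]=0;m[:,195:]=0
n,l,st,ce=cv2.connectedComponentsWithStats(m);i=1+st[1:,4].argmax();print(st[i],ce[i])
k=onz(cm,*ce[i],.125)[:2];print("knob",k)
p=onz(cm,283,191,.149)[:2];print("piv",p,"dist",np.linalg.norm(k-p),"ang",np.arctan2(*(k-p)[::-1]),"stud",onz(cm,281,5,.117)[:2])
C=np.array([onz(cm,*q,.1)[:2] for q in((251,54),(311,54),(309,157),(252,157))]);print(C.mean(0),np.linalg.norm(C[0]-C[3]),np.linalg.norm(C[0]-C[1]))
print("near rail px",proj(cm,[.5021,.0817,.075]),proj(cm,[.4795,.0766,.149]))
to(*k,.2,np.arctan2(*(k-p)[::-1]))
E
```

```text
[152 192  29  24 472] [166.33898305 203.78177966]
knob [0.44061261 0.18546602]
piv [0.48228987 0.07612994] dist 0.11701013978726725 ang 1.9349783087768764 stud [0.63939416 0.11276937]
[0.55624888 0.09463509] 0.09827413266238058 0.05786714101839152
near rail px (np.float64(281.5988584913973), np.float64(161.42722916712452)) (np.float64(281.8191774353865), np.float64(193.86588767385715))
go [  0.48 -11.42   5.18  81.58] t 9.22 [0.4605 0.0729 0.2518] 0.2173 [ 0.4 -0.6 -0.3] 0.0936 1.39
```

Call:
servo_tool([
  [0.6,-3,2,-10],
  [0.6,-6,4,-20],
  [0.6,-9,5,-30],
  [0.6,-11.3,5,-40],
  [0.6,-11.3,5,-50],
  [0.6,-11.3,5,-60],
  [0.6,-11.3,5,-70],
  [0.6,-11.3,5,-80],
], claw=60)

```text
time: 10.22
tool_pos: [0.4419, 0.1847, 0.2012]
ee_rot: [-3.137, 0.001, 1.62]
wrist_force: [-0.4, -0.0, 0.1]
width: 0.0718
finger_force: 0.0
```

Call:
servo_tool([
  [0,0,0,-10],
  [0,0,0,-16],
  [0,0,0,-16],
  [0,0,0,-16],
])

```text
time: 10.72
tool_pos: [0.4419, 0.1846, 0.2023]
ee_rot: [-3.139, -0.0, 1.891]
wrist_force: [-0.2, 1.2, 1.0]
width: 0.0716
finger_force: 0.0
```

```bash
python3 - <<'E'
from h import *
import json
cm=camera_model("wrist");im=snapshot("wrist");cv2.imwrite("pics/w4.png",im)
json.dump({k:np.array(v).tolist() for k,v in cm.items()},open("w4.json","w"))
to(.4425,.1845,.127,1.9)
print(proj(cm,[.4425,.1845,.125]))
E
```

```text
go [-0.02  0.06  7.56 -0.48] t 10.78 [0.4419 0.1845 0.2026] 1.8915 [ 0.4 -0.2 -0. ] 0.072 -0.04
(np.float64(280.73141835330665), np.float64(222.41106699163498))
```

View pics/w4.png

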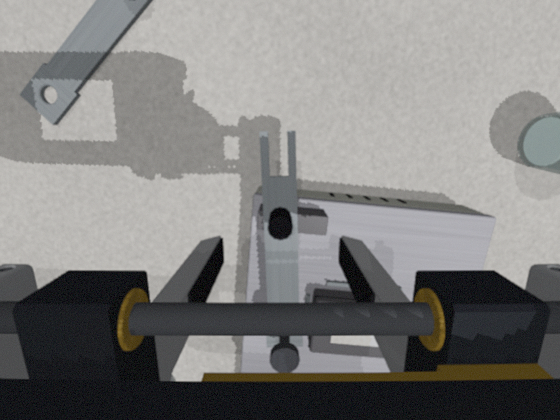

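The wrist view has the knob at (280,223), within 1 px of the prediction, and the bar runs straight along the tool's x. I'll descend and pinch.

Call:
servo_tool([
  [0,0,3,0],
  [0,0,5.5,0],
  [0,0,7,0],
  [0,0,7.5,0],
  [0,0,7.5,0],
])

```text
time: 11.4
tool_pos: [0.4421, 0.1845, 0.1288]
ee_rot: [3.141, 0.0, 1.892]
wrist_force: [-0.2, 1.1, -0.4]
width: 0.072
finger_force: 0.0
```

Call:
servo_tool([
  [0,0,0,0],
  [0,0,0,0],
  [0,0,0,0],
  [0,0,0,0],
  [0,0,0,0],
  [0,0,0,0],
  [0,0,0,0],
  [0,0,0,0],
], claw=255)

```text
time: 12.4
tool_pos: [0.4417, 0.1844, 0.1284]
ee_rot: [-3.141, 0.0, 1.893]
wrist_force: [-0.5, 0.4, 1.0]
width: 0.0195
finger_force: 30.0
```

Call:
servo_tool([
  [0,0,-0.5,0],
  [0,0,-1,0],
  [0,0,-1.5,0],
  [0,0,-2,0],
  [0,0,-2.3,0],
  [0,0,-2.3,0],
  [0,0,-2.3,0],
])

```text
time: 13.28
tool_pos: [0.4417, 0.1844, 0.1513]
ee_rot: [-3.141, 0.0, 1.893]
wrist_force: [0.9, -0.7, -1.8]
width: 0.0194
finger_force: 30.0
```

```bash
cat >> h.py <<'E'
def arc(dths,P=(.4793,.0763),r=.1148):
    o=get_obs();p=o["tool_pos"][:2];w=o["ee_rot"][2];v=p-P;a=np.arctan2(v[1],v[0])
    print("t",o["time"],"ang",a,"r",np.linalg.norm(v),"yaw",w,o["tool_pos"],o["wrist_force"].round(1),o["wrist_torque"].round(2),o["width"])
    for t in dths:
        b=a+np.radians(t);d=P+r*np.array([np.cos(b),np.sin(b)])-p
        print(np.round([(d[0]*np.cos(w)+d[1]*np.sin(w))*100,(d[0]*np.sin(w)-d[1]*np.cos(w))*100,0,-t],2).tolist(),end=",")
E
python3 -c "
from h import *
arc(np.arange(1,9)*-6)"
```

```text
t 13.275 ang 1.905457609871178 r 0.11448978817520827 yaw 1.8926648178393108 [0.44169591 0.18443808 0.15126827] [ 0.9 -0.7 -1.8] [ 0.02 -0.07  0.03] 0.01940976023887726
[-0.02, 1.2, 0.0, 6.0],[-0.19, 2.39, 0.0, 12.0],[-0.49, 3.55, 0.0, 18.0],[-0.9, 4.68, 0.0, 24.0],[-1.43, 5.76, 0.0, 30.0],[-2.07, 6.77, 0.0, 36.0],[-2.82, 7.72, 0.0, 42.0],[-3.66, 8.58, 0.0, 48.0],
```

Call:
servo_tool([
  [0,1.2,0,6],
  [-0.2,2.4,0,12],
  [-0.5,3.55,0,18],
  [-0.9,4.7,0,24],
  [-1.45,5.75,0,30],
  [-2.05,6.8,0,36],
  [-2.8,7.7,0,42],
  [-3.65,8.6,0,48],
])

```text
time: 14.28
tool_pos: [0.5352, 0.177, 0.151]
ee_rot: [-3.141, 0.001, 1.052]
wrist_force: [0.4, 0.5, -2.7]
width: 0.0195
finger_force: 30.0
```

```bash
python3 -c "
from h import *
arc(np.arange(1,9)*-6)"
```

```text
t 14.275 ang 1.0640858047640995 r 0.11511978055617889 yaw 1.0516690180334056 [0.53516806 0.17695448 0.15097424] [ 0.4  0.5 -2.7] [ 0.01 -0.04 -0.  ] 0.019500785633658296
[-0.08, 1.2, 0.0, 6.0],[-0.25, 2.39, 0.0, 12.0],[-0.55, 3.55, 0.0, 18.0],[-0.97, 4.68, 0.0, 24.0],[-1.5, 5.76, 0.0, 30.0],[-2.14, 6.77, 0.0, 36.0],[-2.89, 7.72, 0.0, 42.0],[-3.72, 8.58, 0.0, 48.0],
```

Call:
servo_tool([
  [-0.05,1.2,0,6],
  [-0.25,2.4,0,12],
  [-0.55,3.55,0,18],
  [-0.95,4.7,0,24],
  [-1.5,5.75,0,30],
  [-2.15,6.8,0,36],
  [-2.9,7.7,0,42],
  [-3.75,8.6,0,48],
])

```text
time: 15.28
tool_pos: [0.5913, 0.1016, 0.1509]
ee_rot: [3.142, 0.001, 0.214]
wrist_force: [0.0, 0.8, -1.4]
width: 0.0194
finger_force: 30.0
```

Call:
servo_tool([
  [0,0,0,0],
  [0,0,0,0],
])

```text
time: 15.52
tool_pos: [0.5911, 0.1023, 0.1512]
ee_rot: [-3.141, 0.001, 0.219]
wrist_force: [0.2, -0.2, -2.2]
width: 0.0196
finger_force: 30.0
```

```bash
python3 - <<'E'
from h import *
import json
cm=camera_model("wrist");im=snapshot("wrist");cv2.imwrite("pics/w5.png",im)
json.dump({k:np.array(v).tolist() for k,v in cm.items()},open("w5.json","w"))
arc([0])
c=im[60:300,180:380];cv2.imwrite("pics/w5c.png",cv2.resize(c,None,fx=2.5,fy=2.5,interpolation=cv2.INTER_CUBIC))
print(proj(cm,[.639,.1122,.117]))
E
```

```text
t 15.575 ang 0.22987196733443616 r 0.11476057511683788 yaw 0.21872862174499774 [0.59104186 0.10244853 0.1512756 ] [-0.3 -0.2 -1.9] [ 0.07 -0.01 -0.02] 0.019609534323881028
[0.0, -0.0, 0.0, 0.0],(np.float64(282.6211852207227), np.float64(168.8314738411684))
```

View pics/w5c.png

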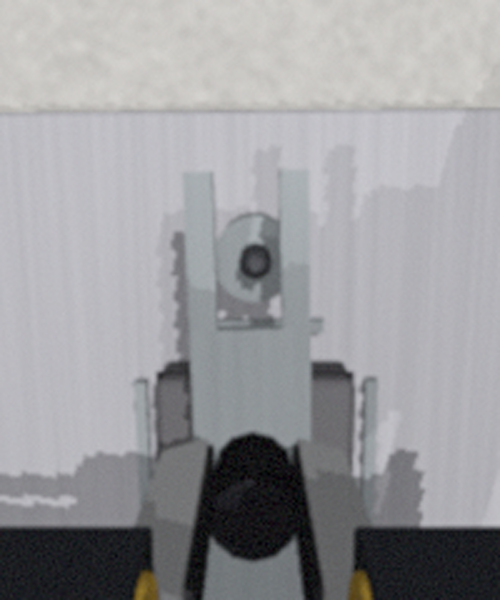

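The wrist crop shows the stud tip at crop (256,260), inside the slot, whose edges are at x=216 and 281. The slot's inner end is at y=325 and the fork tips at y=170. I'll compare them at their true heights.

```bash
python3 - <<'E'
from h import *
import json
cm={k:np.array(v) for k,v in json.load(open("w5.json")).items()};cm["k1"]=float(cm["k1"])
f=lambda u,v,z:onz(cm,180+u/2.5,60+v/2.5,z)[:2]
w=.219;A=np.array([[np.cos(w),np.sin(w)],[np.sin(w),-np.cos(w)]])
zt=.1513-.1284+.108
l,r,i,e,s=f(216,260,zt),f(281,260,zt),f(248,325,zt),f(246.5,171,zt),f(256,260,.117)
print("slot w",np.linalg.norm(l-r),"len",np.linalg.norm(i-e),"stud rel slot (tool x,y mm)",A@(s-(l+r)/2)*1e3,"stud from slot end",A@(s-i)*1e3, "stud",s)
q=get_obs()["tool_pos"][:2];print("slot ctr vs tcp",A@((l+r)/2-q)*1e3)
E
```

```text
slot w 0.015793787559713265 len 0.03692310112991218 stud rel slot (tool x,y mm) [-1.23602439  1.87599351] stud from slot end [14.76465757  2.01003638] stud [0.6420357  0.11302942]
slot ctr vs tcp [53.31062072 -1.12556739]
```

Call:
servo_tool([
  [0,0.15,0,0.6],
  [0,0.15,0.4,0.6],
  [0,0.15,0.8,0.6],
  [0,0.15,1.2,0.6],
  [0,0.15,1.5,0.6],
  [0,0.15,1.8,0.6],
  [0,0.15,1.8,0.6],
])

```text
time: 16.45
tool_pos: [0.5914, 0.1005, 0.1331]
ee_rot: [-3.142, 0.001, 0.207]
wrist_force: [0.1, -0.3, -1.7]
width: 0.0196
finger_force: 30.0
```

Call:
servo_tool([
  [0,0,0.15,0],
  [0,0,0.3,0],
  [0,0,0.4,0],
  [0,0,0.45,0],
  [0,0,0.5,0],
  [0,0,0.5,0],
])

```text
time: 17.2
tool_pos: [0.5916, 0.1006, 0.1286]
ee_rot: [3.142, -0.0, 0.207]
wrist_force: [0.0, 0.3, -1.6]
width: 0.0194
finger_force: 30.0
```

Call:
servo_tool([
  [0,0,0.05,0],
  [0,0,0.1,0],
  [0,0,0.1,0],
])

```text
time: 17.58
tool_pos: [0.5917, 0.1005, 0.1285]
ee_rot: [3.141, -0.001, 0.207]
wrist_force: [-1.9, 0.1, 4.0]
width: 0.0196
finger_force: 30.0
```

Call:
servo_tool([
  [0,0,0,0],
  [0,0,0,0],
  [0,0,0,0],
  [0,0,0,0],
], claw=100)

```text
time: 18.08
tool_pos: [0.5915, 0.1005, 0.1272]
ee_rot: [3.142, 0.0, 0.207]
wrist_force: [-0.5, -0.5, -0.4]
width: 0.0553
finger_force: 0.0
```

Call:
servo_tool([
  [0,0,-1,0],
  [0,0,-3.5,0],
  [0,0,-7,0],
  [-4,0,-10,0],
  [-8,0,-12,0],
  [-12,0,-12,0],
  [-12,0,-12,0],
  [-12,0,-12,0],
])

```text
time: 19.08
tool_pos: [0.4747, 0.076, 0.2481]
ee_rot: [3.141, -0.002, 0.207]
wrist_force: [0.6, -0.0, 0.8]
width: 0.057
finger_force: 0.0
```

```bash
python3 - <<'E'
from h import *
import json
o=get_obs();cm=camera_model("wrist");im=snapshot("wrist");cv2.imwrite("pics/w6.png",im);s=snapshot("side")
json.dump({k:np.array(v).tolist() for k,v in cm.items()},open("w6.json","w"))
c=cv2.resize(s[160:280,150:310],(560,420),interpolation=cv2.INTER_CUBIC)[:360]
cv2.imwrite("pics/v6.png",np.vstack([im[:240],c]))
to(.56,-.05,.2,.22)
E
```

```text
go [ 5.74 14.08  4.74 -0.76] t 19.18 [0.4749 0.076  0.2474] 0.2068 [-0.7  0.4 -0.1] 0.0568 1.4
```

View pics/v6.png

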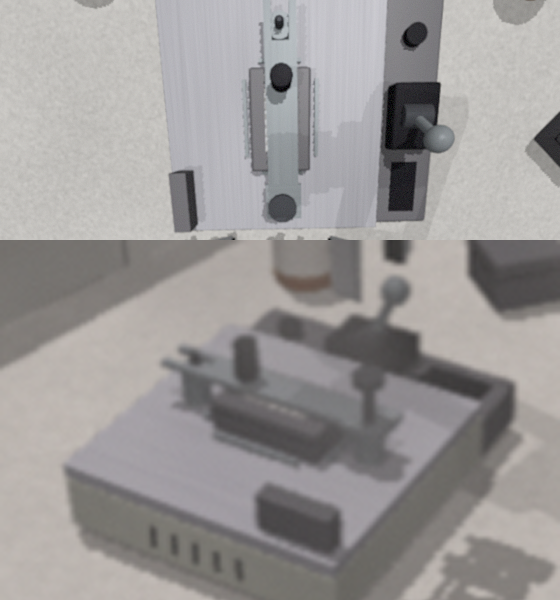

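The picture shows the bar lying flat with the stud (279,22) standing through its slot, and the box beneath it. The ball is at (439,138). I'll fix the ball's position from the two views.

```bash
python3 - <<'E'
from h import *
import json
cm={k:np.array(v) for k,v in json.load(open("w6.json")).items()};cm["k1"]=float(cm["k1"])
sc=camera_model("side")
a=ray(cm,439,138);b=ray(sc,150+396*160/560,160+(291-240)*120/420)
A=np.array([a[1],-b[1]]).T;t=np.linalg.lstsq(A,b[0]-a[0],rcond=None)[0]
p,q=a[0]+t[0]*a[1],b[0]+t[1]*b[1];print("ball",p,q)
print("z plane",onz(cm,439,138,.125))
ball=(.567,-.053)
w=.22;to(ball[0]-.04*np.cos(w),ball[1]-.04*np.sin(w),.17,w)
E
```

```text
ball [ 0.57205117 -0.05337257  0.12491   ] [ 0.57095179 -0.05493526  0.12557524]
z plane [ 0.57204202 -0.05332783  0.125     ]
go [ 2.36 14.57  7.74 -0.76] t 19.18 [0.4749 0.076  0.2474] 0.2068 [-0.7  0.4 -0.1] 0.0568 1.4
```

Call:
servo_tool([
  [1,5,0,0],
  [2,10,0,0],
  [2.4,14.6,0,0],
  [2.4,14.6,4,0],
  [2.4,14.6,8,0],
  [2.4,14.6,10.5,0],
  [2.4,14.6,12,0],
  [2.4,14.6,12,0],
], claw=255)

```text
time: 20.18
tool_pos: [0.5273, -0.0619, 0.1261]
ee_rot: [-3.141, 0.003, 0.207]
wrist_force: [-1.3, 0.3, 0.1]
width: 0.0006
finger_force: 0.0
```

```bash
python3 - <<'E'
from h import *
to(.57,-.0535,.128,.22)
E
```

```text
go [ 4.35  0.05 -0.19 -0.75] t 20.18 [ 0.5273 -0.0619  0.1261] 0.2069 [-1.3  0.3  0.1] 0.0006 1.14
```

Call:
servo_tool([
  [1,0,0,0],
  [2,0,0,0],
  [3,0,0,0],
  [4,0,0,0],
  [5,0.05,0,0],
  [6,0.1,0,0],
  [6.6,0.1,0,0],
  [6.6,0.1,0,0],
])

```text
time: 21.18
tool_pos: [0.5929, -0.0494, 0.127]
ee_rot: [3.141, -0.0, 0.207]
wrist_force: [-0.2, -0.5, 0.1]
width: 0.0008
finger_force: 0.0
```

Call:
servo_tool([
  [0.3,0,0,0],
  [0.6,0,0,0],
  [0.8,0,0,0],
  [0.8,0,0,0],
])

```text
time: 21.68
tool_pos: [0.5999, -0.048, 0.1273]
ee_rot: [3.142, 0.001, 0.207]
wrist_force: [-2.0, -1.2, -1.1]
width: 0.0006
finger_force: 0.9
```

Call:
servo_tool([
  [0.2,0,0,0],
  [0.4,0,0,0],
  [0.5,0,0,0],
  [0.5,0,0,0],
])

```text
time: 22.18
tool_pos: [0.6005, -0.0478, 0.1271]
ee_rot: [-3.141, 0.011, 0.206]
wrist_force: [-12.9, -2.9, 4.8]
width: 0.0006
finger_force: 6.8
```

The lever is against its stop: 13 N and no further travel. I'll retreat and check.

Call:
servo_tool([
  [-1.5,0,0,0],
  [-4,0,-1,0],
  [-6,0,-5,0],
  [-10,0,-10,0],
  [-14,0,-13,0],
  [-14,0,-13,0],
  [-14,0,-13,0],
])

```text
time: 23.05
tool_pos: [0.4687, -0.0754, 0.2573]
ee_rot: [3.141, -0.002, 0.207]
wrist_force: [0.2, 0.2, -0.1]
width: 0.0002
finger_force: 0.0
```

```bash
python3 - <<'E'
from h import *
cm=camera_model("wrist");im=snapshot("wrist");s=snapshot("side");t=snapshot("top")
c=cv2.resize(s[160:280,150:310],(560,420),interpolation=cv2.INTER_CUBIC)[:340]
cv2.imwrite("pics/v7.png",np.vstack([im[:250],c]))
a=np.array([.5906,-.0473]);ax=np.array([.9757,.2192])
print("on px",proj(cm,[*(a+.0288*ax),.1247]));to(.5,0,.2,.2)
E
```

```text
on px (np.float64(278.16662447727646), np.float64(39.819744949087465))
go [ 4.65 -6.71  5.56  0.42] t 23.2 [ 0.4683 -0.0752  0.2556] 0.2073 [-1.1  0.2 -0.1] 0.0006 1.08
```

View pics/v7.png

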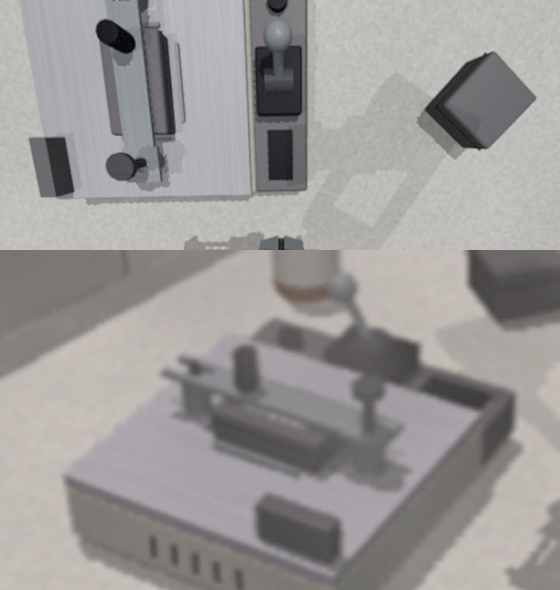

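The ball is now at (278,36), against (278,40) predicted for fully on. The bar lies flat over the box, so I'll hand in the job.

```bash
python3 -c "
from bench import *
print(close_job())"
```

```text
the job is handed in; nothing more can be done
None
```

The job is handed in at about 23 s: the slide box is in the pocket, the bar lies flat over the stud, and the switch lever is at its on stop; nothing else on the bench was moved on purpose, but I took no final picture of every bystander.

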